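# Clamp a round bar in the fixture chuck and hold a centre punch on its scribed centre

### The job

Tighten the small upright chuck on the worktop onto the round bar that stands loose in it: turn its fluted sleeve clockwise, seen from above, all the way until it stops. Then take the centre punch out of its wooden block and hold it upright with its point on the scribed cross in the middle of the bar's top end, pressing lightly (a few newtons, under 20), ready for a hammer blow. Finish while still holding the punch there like that; do not ram it onto the bar, and leave the pliers, the tape roll and the hammer where they lie.

Things in the scene. Friction and masses are not known exactly. Their poses are not given: they have to be found in the camera images.
- sleeve (a joint): Turn angle of the chuck's fluted sleeve about its vertical axis, rad; grows clockwise seen from above. It starts between 0 and 0.25 (jaws open); the jaws meet the bar at about 1.1; 1.35 is the hard stop, fully tight (tight enough from 1.22). Stiff (about 0.1 N m, rising once the jaws touch) and stays where it is left.
- sleeve_grip (a point): Point on the chuck's vertical axis, 36 mm above the worktop: the height to grip the round fluted sleeve, 56 mm across, from 12 to 48 mm high. The bar's end is 72 mm high, so the fingers can straddle bar and jaws and take the sleeve across its diameter from straight above.
- bar_mark (a point): The marked spot: centre of the black scribed cross on the flat top end of the plain metal bar (20 mm across, 50 mm long, upright), 72 mm above the worktop. The bar is loose at first, up to 3 mm off the chuck's axis; the closed jaws centre it.
- bar: The round upright metal bar in the chuck, 20 mm across, 50 mm long; origin at the centre of its lower end (22 mm above the worktop), z up along the bar to its marked end.
- centre_punch: Steel centre punch, round rod 12 mm across, 118 mm long, about 60 g, last 38 mm tapering to a blunt 1 mm point. Stands point down in the middle hole of the wooden block (about 1 degree of play), sticking out 48 mm. Origin half way along (59 mm from the point), 6 mm beside its centre line, which lies at +6 mm on its own z; its y axis runs along the rod away from the point.
- punch_tip (a point): The point of the centre punch, on its centre line; at the start inside the hole 8 mm above the worktop (its head is 118 mm from here, at 126 mm height).
- rack: Light wooden tool block fixed to the worktop, 60 x 120 x 78 mm (x, y, z), origin at the centre of its underside; three holes 70 mm deep in a row along its y: the punch in the middle one, the other two (35 mm to each side) empty.
- pliers_red: Bystander: pliers with red handles, 55 x 185 x 14 mm, lying on the worktop; origin at the centre of the underside. Leave alone.
- tape_1: Bystander: roll of pale masking tape, 100 mm across, 25 mm high, lying flat; origin at the centre of the underside. Leave alone.
- hammer: Bystander: ball hammer with ash handle, 85 x 292 x 29 mm, lying on the worktop; origin at the centre of the underside. Leave alone.
- chuck: Grey steel chuck fixed to the worktop, axis upright; origin on the axis at worktop height. Flange 94 mm across with low bolt heads (tops 13 mm high), then the sleeve, above it a nose 49 mm across up to 53 mm and three small dark jaws (tops 63 mm high, within 23 mm of the axis) that close together on the bar as the sleeve turns.

How it is judged:
By the outcome, as a careful person would: the job done as asked, in the order asked, and still so for the second after the job is handed in, while the arm keeps its last pose, push and grip.
It also fails if it takes over 64 s, if anything falls off the work surface, if the arm or the gripper's body presses on something with over 40 N, if the wrist force passes 120 N, or if a joint passes its speed limit or range.

### The arm

A 7-joint arm with a two-finger parallel gripper is mounted at the origin on a cart in front of the work surface, level with it; the furniture and walls round the work are solid. World frame = base frame: x ahead of the robot, y to its left, z up, the work surface at z = 0. Lengths are in m, angles in degrees, forces in N, time in s.
With the tool pointing down it reaches from about 0.425 to 0.825 m from the base axis. Payload 3.6 kg.
Tool frame: the origin (TCP) lies at the very end of the fingers, on their centre line; the grasp point (between the pads) lies 19 mm behind it; z points along the fingers, y is the direction in which the jaws open and shut (so a half turn about z gives the same grasp; the last joint's range is limited). The gripper opens to 93 mm and grips with 3 to 60 N. Pads are 15 mm wide; open, the fingers measure 128 mm over their backs; the gripper's body (75 mm by 188 mm) begins 65 mm behind the grasp point.
Start: joints at [-1.518, 35.231, -0.722, 81.555, 0.464, 63.22, -2.315], TCP at [0.65, 0, 0.186] pointing down, gripper open.
Joint ranges: [-178.69, 178.69], [-17.37, 117.87], [-77.05, 75.6], [15.02, 138.74], [-78.02, 258.01], [0.78, 113.62], [-162.83, 162.83]. Speed limits (degrees/s): [159.86, 159.86, 180, 180, 180, 180, 180].

### API

Orientations are given as [roll, pitch, yaw] about the fixed x, y, z axes, in that order (R = Rz(yaw) Ry(pitch) Rx(roll)).
In Python, from workcell import robot gives the robot as it stands.
- The arm moves only by the tool send_rows, never from a script. Its argument "targets" is a list that holds one entry, the list of rows, each a list of 5 numbers: the shift along the tool's x, y, z in mm, then the turn about the tool's z in rad, then the finger opening in mm, from 0 to 93. A call has 1 to 8 rows; each row is the pose to reach, as a shift and turn from the pose measured when the call began, along the tool's axes at that moment; what a row does not reach only later rows make up. A row lasts 1/8 s, in which the tool goes at most 62.5 mm and 10.7 degrees, less where a joint would pass 70% of its speed; a pose out of reach is approached as far as the arm can. A call with a gripper value outside its range is refused whole. The fingers move at their own pace and stop on an object; "grip_force" is the grip in N (left out, the last holds). Time passes only in rows, so rows that repeat a pose let the fingers close. It gives the time, the measured TCP pose, the force and the opening at its end, in the units of the state.
- robot.get_obs(): the state, without advancing time (a new reading comes with each control period).
- robot.camera(name): name is "scene" or "side" or "wrist"; returns the picture (384x512x3 uint8, blue, green, red); there is no depth.
- robot.camera_info(name): a dict with "camera_matrix" (3x3 intrinsics, pixels), "xyz" and "attitude" of the camera in the world. Camera axes: x right, y down, z forward; pixel columns grow to the right and rows downward; lengths in m; the calibration is good to about 2 mm. A picture is of the moment at which its call begins: read the wrist's pose just before it. camera_info takes no time and is no camera call; for the wrist camera it gives the pose at the moment of the call.
- robot.close_job(): hands the job in, once; it reports no verdict.
The state is a dict: "clock": time; "joints": joint angles; "dq": joint speeds; "effort": joint torques, N m; "position": TCP position; "tcp_rot": TCP orientation; "wrist_force": force on the tool from outside, world axes, zero at the start; "torque": the same for the moment, N m; "grip_width": finger opening in m.
Only numpy, scipy, OpenCV 4.12 (cv2) and the standard library are available. Lean on these libraries where they do the work, as an engineer would, in place of code of your own. Each camera call takes 0.05 s, during which the arm holds its last target. There are 200 camera calls.

## Working session

There is one attempt and no reset: what is moved stays moved. The work goes in short steps, Python scripts to look and compute and a tool call to move; the robot and the scene stay as the last step left them, time stands still between calls to the robot, and variables do not carry over. Pictures are saved under pics/ and viewed, about 8 in all and at most 12, crops included, and the job is handed in when it is done.

Besides the shell and the picture viewer there is one more tool, called after ">>>" as name(argument=value, ...) on one line, values as JSON. send_rows: Moves the arm, as the interface text tells. Its arguments: {"type":"object","properties":{"targets":{"type":"array","items":{"type":"array","items":{"type":"array","items":{"type":"number"}}}},"grip_force":{"type":"number"}},"required":["targets"]}

```bash
mkdir -p pics; ls; python3 - <<'E'
from workcell import robot
import cv2, numpy as np
print(robot.get_obs())
ims=[robot.camera(n) for n in("scene","side","wrist")]
for n,i in zip(("scene","side","wrist"),ims):
    cv2.imwrite(f"pics/{n}0.png",i); print(n,robot.camera_info(n))
cv2.imwrite("pics/all0.png",np.vstack([np.hstack([cv2.resize(i,(400,300)) for i in ims[:2]]),np.hstack([cv2.resize(ims[2],(400,300)),np.zeros((300,400,3),np.uint8)])]))
E
```

```text
pics
{'clock': 0.0, 'joints': array([-1.5197574 , 35.28781402, -0.72309421, 81.63958051,  0.46511136,
       63.21953384, -2.31373203]), 'dq': array([ 0.00915513, -0.06565624, -0.0295151 , -0.02635804,  0.00544154,
       -0.01027189, -0.07150765]), 'effort': array([ 5.37042069e-04, -4.58937871e+01,  2.08912762e-01, -1.65743172e+01,
       -6.11085235e-02,  2.03703978e-02,  2.53581929e-04]), 'position': array([6.49136378e-01, 2.08746060e-05, 1.85307612e-01]), 'tcp_rot': array([-1.79855992e+02,  2.79776790e-03,  9.00068898e+01]), 'wrist_force': array([ 0.23532134, -0.24615867, -1.04273118]), 'torque': array([-0.009772  ,  0.06315636, -0.02194696]), 'grip_width': 0.09298825008656078}
scene {'camera_matrix': array([[496.30124484,   0.        , 253.7701154 ],
       [  0.        , 496.30124484, 191.08874028],
       [  0.        ,   0.        ,   1.        ]]), 'xyz': array([ 0.02798466, -0.47218291,  0.83898153]), 'attitude': array([-135.93398174,    0.36689746,  -50.87746257])}
side {'camera_matrix': array([[430.20994783,   0.        , 254.7296322 ],
       [  0.        , 430.20994783, 188.68993214],
       [  0.        ,   0.        ,   1.        ]]), 'xyz': array([0.64846271, 0.80850584, 0.49716591]), 'attitude': array([-116.99905096,   -1.06757883,  177.9047845 ])}
wrist {'camera_matrix': array([[285.4994118 ,   0.        , 254.12521171],
       [  0.        , 285.4994118 , 188.51559467],
       [  0.        ,   0.        ,   1.        ]]), 'xyz': array([0.65046171, 0.06863431, 0.38419339]), 'attitude': array([ 1.65400634e+02,  1.02996295e-01, -2.24359000e-02])}
```

View pics/all0.png

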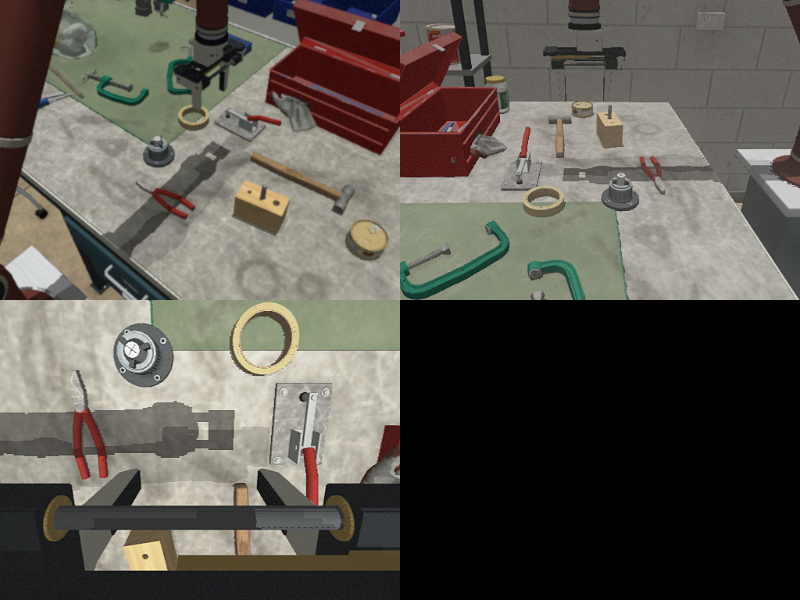

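The scene shows the chuck near scene (202,187), side (283,225) and wrist (172,68), with the punch head near scene (338,240) and side (269,137). I'll zoom in for accurate pixels.

```bash
cat > h.py <<'E'
from workcell import robot
import cv2, numpy as np
from scipy.spatial.transform import Rotation as Ro
def cam(n):
    i=robot.camera_info(n); return i['camera_matrix'],np.array(i['xyz']),Ro.from_euler('xyz',i['attitude'],degrees=True).as_matrix()
def ray(c,p):
    K,o,R=c; d=R@np.linalg.inv(K)@[p[0],p[1],1]; return o,d/np.linalg.norm(d)
def onz(c,p,z):
    o,d=ray(c,p); return o+d*(z-o[2])/d[2]
def tri(rays):
    A=sum(np.eye(3)-np.outer(d,d) for o,d in rays); b=sum((np.eye(3)-np.outer(d,d))@o for o,d in rays)
    x=np.linalg.solve(A,b); return x,[np.linalg.norm((np.eye(3)-np.outer(d,d))@(x-o))*1e3 for o,d in rays]
def proj(c,X):
    K,o,R=c; q=K@R.T@(np.array(X)-o); return q[:2]/q[2]
def crop(im,x,y,w,h,s):
    return cv2.resize(im[y:y+h,x:x+w],None,fx=s,fy=s,interpolation=cv2.INTER_CUBIC)
E
python3 - <<'E'
from h import *
s,d,w=[cv2.imread(f"pics/{n}0.png") for n in("scene","side","wrist")]
a=[crop(s,170,155,66,50,6),crop(d,250,200,66,50,6),crop(w,135,25,66,50,6),crop(s,305,220,66,50,6),crop(d,240,120,66,50,6)]
a.append(np.zeros_like(a[0]))
o=np.vstack([np.hstack(a[:2]),np.hstack([a[2],a[3]])])
cv2.imwrite("pics/crops.png",o); 
cv2.imwrite("pics/crop5.png",a[4])
c={n:cam(n) for n in("scene","side","wrist")}
R=tri([ray(c['scene'],(202,184)),ray(c['side'],(283,223)),ray(c['wrist'],(169,64))]); print("mark",R)
print("punch head",tri([ray(c['scene'],(338,239)),ray(c['side'],(269,137))]))
E
```

```text
mark (array([0.55923813, 0.11379521, 0.06385772]), [np.float64(6.492790056931986), np.float64(5.438655233667115), np.float64(5.77726196029332)])
punch head (array([ 0.5676992 , -0.22702702,  0.11761915]), [np.float64(0.7744938267187811), np.float64(0.7744938267187523)])
```

View pics/crops.png

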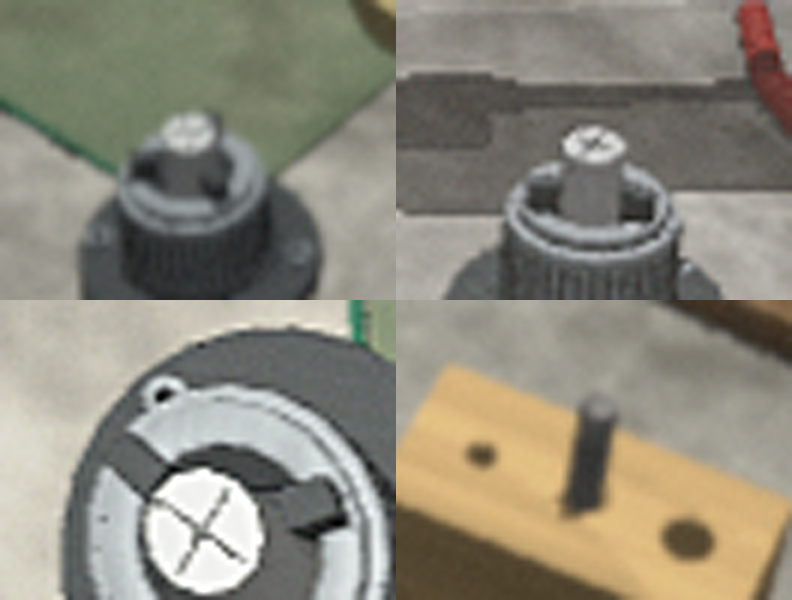

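```bash
python3 - <<'E'
from h import *
c={n:cam(n) for n in("scene","side","wrist")}
print("mark",tri([ray(c['scene'],(201.3,176.8)),ray(c['side'],(283.2,223.8)),ray(c['wrist'],(168.8,63.7))]))
d=cv2.imread("pics/side0.png"); 
g=d[125:160,240:300]; sat=g.max(2).astype(int)-g.min(2); m=((sat<25)&(g.max(2)<110)).astype(np.uint8)
n,l,st,ce=cv2.connectedComponentsWithStats(m); print([ (s+[240,125,0,0,0]).tolist() for s in st if s[4]>15])
for p in[(269,133),(269,136),(269,139)]: print(p,tri([ray(c['scene'],(339,237.3)),ray(c['side'],p)]))
for z in(0.072,0.053):print(onz(c['wrist'],(168.8,63.7),z))
# flange ellipse in wrist picture: dark grey blob
w=cv2.imread("pics/wrist0.png")[0:120,110:240]; sat=w.max(2).astype(int)-w.min(2); v=w.max(2)
m=((v<115)&(sat<25)).astype(np.uint8)
n,l,st,ce=cv2.connectedComponentsWithStats(m); k=1+st[1:,4].argmax(); print(st[k])
h=cv2.convexHull(np.argwhere(l==k)[:,::-1].astype(np.int32)); e=cv2.fitEllipse(h); print(e)
pts=[onz(c['wrist'],(p[0][0]+110,p[0][1]),0.008) for p in h]
P=np.array(pts)[:,:2]; A=np.c_[2*P,np.ones(len(P))]; s=np.linalg.lstsq(A,(P**2).sum(1),rcond=None)[0]; print("flange",s[:2],np.sqrt(s[2]+s[:2]@s[:2]))
E
```

```text
mark (array([0.56240424, 0.11867914, 0.0712229 ]), [np.float64(0.36502833990364614), np.float64(0.8318981443240149), np.float64(0.7348515506797454)])
[[240, 125, 60, 35, 1709], [240, 125, 60, 6, 274], [240, 136, 8, 14, 49], [266, 135, 5, 17, 67]]
(269, 133) (array([ 0.56685301, -0.22950349,  0.12672838]), [np.float64(0.444784443772931), np.float64(0.4447844437729224)])
(269, 136) (array([ 0.56860767, -0.22732701,  0.12083464]), [np.float64(1.7882732201605493), np.float64(1.788273220160631)])
(269, 139) (array([ 0.57036632, -0.22513047,  0.11493866]), [np.float64(4.024418545064141), np.float64(4.024418545064055)])
[0.56331707 0.11822237 0.072     ]
[0.55801347 0.12124028 0.053     ]
[  36   30   76   82 3148]
((73.25855255126953, 70.29251861572266), (75.12191009521484, 82.73307037353516), 156.3046112060547)
flange [0.56265963 0.1192794 ] 0.04685831205763077
```

View pics/crop5.png

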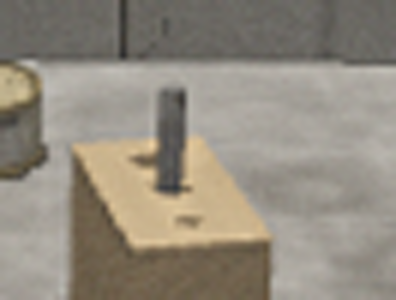

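The mark triangulates to about (0.562, 0.1185, 0.071) and the flange circle to (0.5627, 0.119) with radius 46.9 mm. The text gives 72 mm and 47 mm, so both agree. I'll move above the chuck and then look from there with the wrist camera.

>>> send_rows(targets=[[[40,-29,15,0,93],[80,-58,30,0,93],[119,-86.4,50,0,93],[119,-86.4,50,0,93],[119,-86.4,50,0,93]]], grip_force=50)

```text
clock: 0.78
position: [0.5634, 0.1182, 0.1358]
tcp_rot: [-179.9, 0.1, 90.0]
wrist_force: [0.4, -0.6, -0.2]
grip_width: 0.0928
```

```bash
python3 - <<'E'
from h import *
print(robot.get_obs()['position'],robot.get_obs()['tcp_rot'])
c=cam("wrist"); w=robot.camera("wrist"); cv2.imwrite("pics/w1.png",w)
s=robot.camera("side"); cv2.imwrite("pics/s1.png",s)
print(proj(c,[.5627,.119,.072]),proj(c,[.5627,.119,.048]))
cv2.imwrite("pics/v1.png",np.hstack([cv2.resize(w,(400,300)),cv2.resize(s,(400,300))]))
E
```

```text
[0.56335403 0.11823887 0.13578791] [-1.79921722e+02  5.64721627e-02  8.99813126e+01]
[252.7314902  188.00260945] [252.86883238 182.15375525]
```

View pics/v1.png

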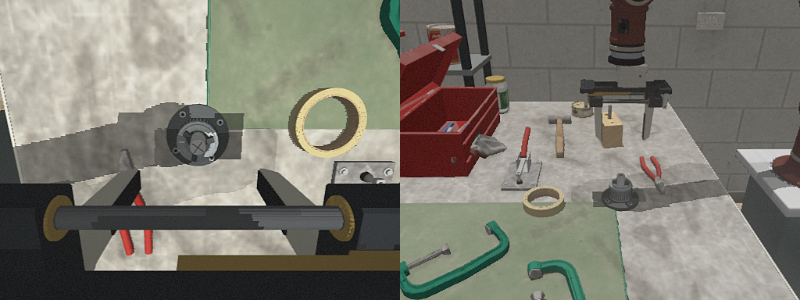

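The wrist view shows the bar's cross at about (253,187) and the projection of my estimate is (252.7,188), so the position is good. Descending around the sleeve.

>>> send_rows(targets=[[[1,-0.6,40,0,93],[1,-0.6,80,0,93],[1,-0.6,105,0,93],[1,-0.6,117,0,93],[1,-0.6,117,0,93],[1,-0.6,117,0,93]]])

```text
clock: 1.62
position: [0.5648, 0.1181, 0.0203]
tcp_rot: [179.9, 0.0, 89.8]
wrist_force: [0.6, -0.1, 0.5]
grip_width: 0.0927
```

>>> send_rows(targets=[[[0,0,0,0,50],[0,0,0,0,50],[0,0,0,0,50],[0,0,0,0,50],[0,0,0,0,50],[0,0,0,0,50]]], grip_force=50)

```text
clock: 2.38
position: [0.5622, 0.118, 0.0199]
tcp_rot: [-179.8, 0.1, 89.8]
wrist_force: [-4.9, 0.3, 3.0]
grip_width: 0.0501
```

>>> send_rows(targets=[[[0,0,0,0,30],[0,0,0,0,30],[0,0,0,0,30],[0,0,0,0,30]]], grip_force=50)

```text
clock: 2.88
position: [0.5671, 0.1183, 0.0212]
tcp_rot: [179.6, -0.0, 89.8]
wrist_force: [6.0, 0.4, 3.4]
grip_width: 0.0308
```

```bash
python3 - <<'E'
from h import *
o=robot.get_obs(); print({k:o[k] for k in('position','tcp_rot','wrist_force','torque','grip_width','clock')})
c=cam("wrist"); w=robot.camera("wrist"); s=robot.camera("side")
cv2.imwrite("pics/v2.png",np.hstack([cv2.resize(w,(400,300)),crop(s,220,160,133,100,3)[:300,:399]]))
E
```

```text
{'position': array([0.56708056, 0.11829762, 0.02117399]), 'tcp_rot': array([ 1.79608590e+02, -1.52060360e-02,  8.98228684e+01]), 'wrist_force': array([5.99056019, 0.39875554, 3.36632556]), 'torque': array([-9.11802729e-04, -1.27680671e+00,  1.05937193e-01]), 'grip_width': 0.030841599902199146, 'clock': 2.875}
```

View pics/v2.png

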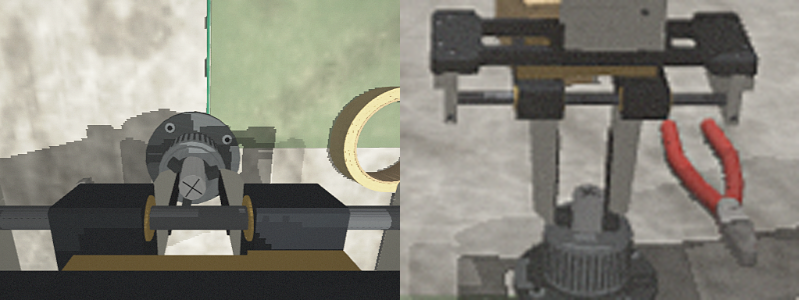

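The fingers have passed the 56 mm sleeve diameter without stopping. In the side view they sit behind it, at lower y, so I'll compare the reported TCP with the pictures.

```bash
python3 - <<'E'
from h import *
c={n:cam(n) for n in("scene","side","wrist")}
P=robot.get_obs()['position']
for n in c: print(n,"tcp",proj(c[n],P).round(),"mark",proj(c[n],[.5625,.1187,.071]).round(),"base",proj(c[n],[.5627,.1193,0]).round())
# commanded earlier state: fingertips at z .136, y .118, x .563-+.0465
Q=np.array([.5634,.1182,.1358])
print("side tips earlier",proj(c['side'],Q-[.0465,0,0]),proj(c['side'],Q+[.0465,0,0]))
w=robot.camera("wrist");s=robot.camera("side");sc=robot.camera("scene")
for n,i in(("wrist",w),("side",s),("scene",sc)):
    p=proj(c[n],P); cv2.drawMarker(i,tuple(int(v) for v in p.round()),(0,0,255),0,5)
s1=cv2.imread("pics/s1.png")
a=[crop(w,188,140,133,100,3),crop(s,220,160,133,100,3),crop(sc,150,100,133,100,3),crop(s1,230,100,133,100,3)]
cv2.imwrite("pics/v3.png",np.vstack([np.hstack(a[:2]),np.hstack(a[2:])]))
E
```

```text
scene tcp [205. 192.] mark [201. 177.] base [204. 199.]
side tcp [279. 246.] mark [283. 224.] base [281. 255.]
wrist tcp [253. 211.] mark [245. 239.] base [248. 201.]
side tips earlier [309.33031023 193.26368925] [258.34977181 193.28644522]
```

View pics/v3.png

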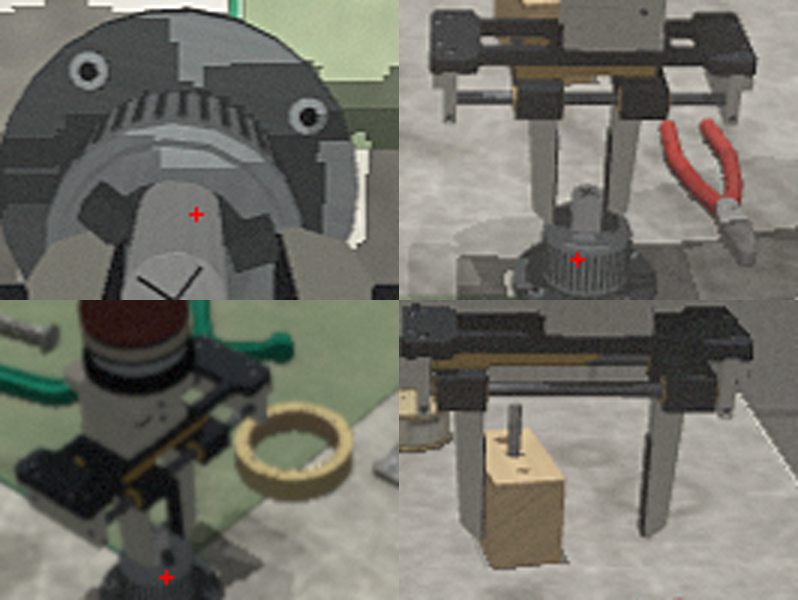

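>>> send_rows(targets=[[[0,0,0,0,93],[0,0,0,0,93],[0,0,0,0,93],[0,0,0,0,93],[0,0,-30,0,93],[0,0,-70,0,93],[0,0,-70,0,93]]])

```text
clock: 4.0
position: [0.5668, 0.1187, 0.0931]
tcp_rot: [179.5, -0.1, 89.8]
wrist_force: [0.7, -0.2, -0.3]
grip_width: 0.0922
```

```bash
python3 - <<'E'
from h import *
o=robot.get_obs(); P=o['position'];print({k:o[k] for k in('position','tcp_rot','wrist_force','grip_width','clock')})
c={n:cam(n) for n in("scene","side","wrist")}
ims={n:robot.camera(n) for n in c}
a=[]
for n in ims:
    cv2.imwrite(f"pics/{n}4.png",ims[n])
    p=proj(c[n],P).round().astype(int); x,y=p-[66,60]; print(n,p,x,y)
    for q in(P-[.0465,0,0],P+[.0465,0,0]): cv2.drawMarker(ims[n],tuple(int(v) for v in proj(c[n],q).round()),(0,0,255),0,5)
    a.append(crop(ims[n],x,y,133,100,3))
a.append(np.zeros_like(a[0]))
cv2.imwrite("pics/v4.png",np.vstack([np.hstack(a[:2]),np.hstack(a[2:])]))
E
```

```text
{'position': array([0.56675176, 0.11873768, 0.09305457]), 'tcp_rot': array([ 1.79503537e+02, -7.05445802e-02,  8.98319595e+01]), 'wrist_force': array([ 0.66570197, -0.21558757, -0.31986912]), 'grip_width': 0.09220926680471059, 'clock': 4.0}
scene [202 169] 136 109
side [281 214] 215 154
wrist [253 211] 187 151
```

View pics/v4.png

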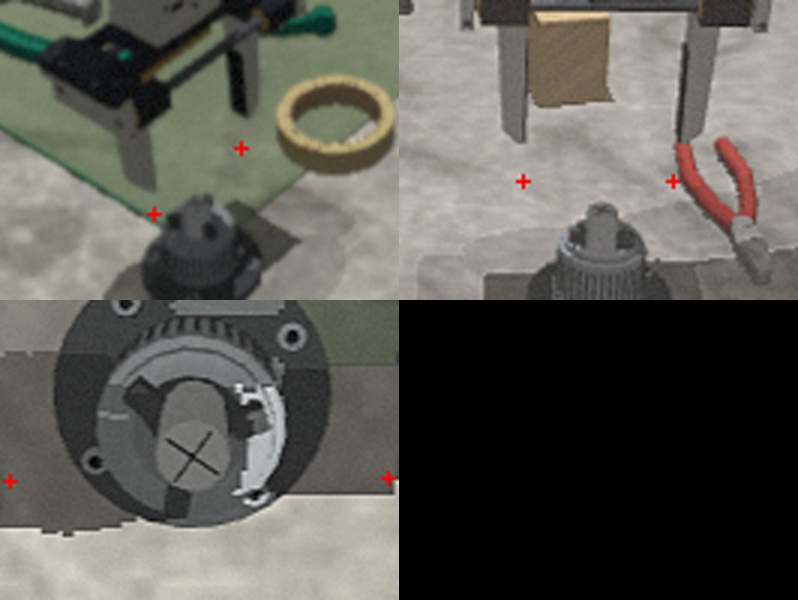

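```bash
python3 - <<'E'
from h import *
c={n:cam(n) for n in("scene","side","wrist")}
P=robot.get_obs()['position']
L=tri([ray(c['scene'],(183,171.3)),ray(c['side'],(312,201.3))]);H=tri([ray(c['scene'],(218.3,147)),ray(c['side'],(253.7,200.7))])
print(L,H,(L[0]+H[0])/2-P)
for z in(.072,.063): print(onz(c['wrist'],(187+192/3,151+(456-300)/3),z))
for X in (L[0],H[0]): print(proj(c['wrist'],X))
E
```

```text
(array([0.51326204, 0.12146714, 0.12191612]), [np.float64(2.0281572507140253), np.float64(2.0281572507139276)]) (array([0.61910562, 0.11656678, 0.12041181]), [np.float64(1.2989311221620137), np.float64(1.2989311221622475)]) [0.00179214 0.00100333 0.03149728]
[0.56269523 0.11842773 0.072     ]
[0.56260369 0.11558401 0.063     ]
[170.73345703 222.87756866]
[339.75612759 228.61126135]
```

Triangulating both finger ends shows they sit about 30 mm higher than the reported TCP, with lateral agreement within 2 mm. My first grip therefore closed on the nose and jaws. The bar is unchanged at (0.5627, 0.1184). I'll allow for this z offset and go lower, watching the force.

>>> send_rows(targets=[[[0.4,-4,30,0,93],[0.4,-4,60,0,93],[0.4,-4,85,0,93],[0.4,-4,97,0,93],[0.4,-4,100,0,93],[0.4,-4,100,0,93],[0.4,-4,100,0,93]]])

```text
clock: 5.03
position: [0.5613, 0.1185, -0.0095]
tcp_rot: [179.8, 0.0, 89.8]
wrist_force: [0.5, 0.7, 0.0]
grip_width: 0.0929
```

```bash
python3 - <<'E'
from h import *
o=robot.get_obs(); P=o['position'];print({k:o[k] for k in('position','tcp_rot','wrist_force','grip_width','clock')})
ims={n:robot.camera(n) for n in ("scene","side")}
cv2.imwrite("pics/v5.png",np.hstack([crop(ims["scene"],136,109,133,100,3),crop(ims["side"],215,164,133,100,3)]))
E
```

```text
{'position': array([ 0.56131194,  0.11853044, -0.0094543 ]), 'tcp_rot': array([1.79777162e+02, 1.00686940e-02, 8.98319498e+01]), 'wrist_force': array([0.50005439, 0.70939965, 0.04850122]), 'grip_width': 0.09287375180095683, 'clock': 5.025}
```

View pics/v5.png

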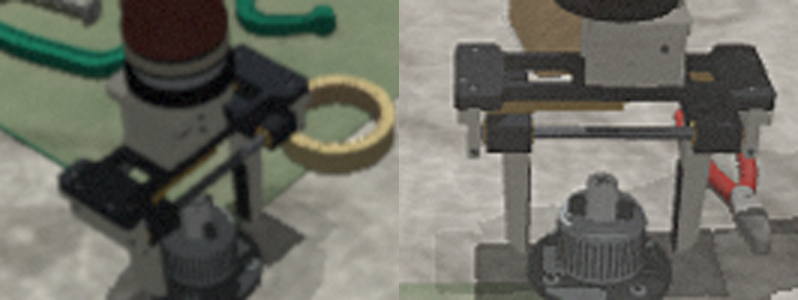

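The side view shows the fingers level with the sleeve and well centred: inner edges at 530 and 680, sleeve at 557–647 in the crop. Closing.

>>> send_rows(targets=[[[0,0,0,0,50],[0,0,0,0,50],[0,0,0,0,50],[0,0,0,0,50],[0,0,0,0,50]]], grip_force=50)

```text
clock: 5.75
position: [0.5615, 0.1185, -0.0096]
tcp_rot: [179.8, 0.0, 89.9]
wrist_force: [1.6, 1.1, -0.6]
grip_width: 0.0557
```

It is gripping the sleeve at 55.7 mm. Turning clockwise (positive about the downward tool z).

>>> send_rows(targets=[[[0,0,0,0.13,45],[0,0,0,0.26,45],[0,0,0,0.39,45],[0,0,0,0.52,45],[0,0,0,0.65,45],[0,0,0,0.78,45],[0,0,0,0.9,45],[0,0,0,0.9,45]]])

```text
clock: 6.75
position: [0.5599, 0.1192, -0.0096]
tcp_rot: [180.0, -0.1, 38.4]
wrist_force: [-3.2, 1.6, 3.6]
grip_width: 0.0558
```

```bash
python3 - <<'E'
from h import *
o=robot.get_obs(); print({k:o[k].round(3) if k!='clock' else o[k] for k in('joints','position','tcp_rot','wrist_force','torque','clock')},o['grip_width'])
E
```

```text
{'joints': array([-22.186,  43.722,  12.765, 105.437, -16.455,  32.561, -50.517]), 'position': array([ 0.56 ,  0.119, -0.01 ]), 'tcp_rot': array([ 1.79955e+02, -5.80000e-02,  3.84020e+01]), 'wrist_force': array([-3.218,  1.59 ,  3.598]), 'torque': array([-0.045,  0.596, -0.038]), 'clock': 6.75} 0.05575289133564499
```

>>> send_rows(targets=[[[0,0,0,0.1,45],[0,0,0,0.2,45],[0,0,0,0.3,45],[0,0,0,0.3,45]]], grip_force=60)

```text
clock: 7.25
position: [0.5605, 0.12, -0.0094]
tcp_rot: [179.9, -0.1, 21.7]
wrist_force: [-0.2, 0.8, 0.4]
grip_width: 0.0559
```

```bash
python3 - <<'E'
from h import *
o=robot.get_obs(); print({k:o[k].round(3) if k!='clock' else o[k] for k in('joints','position','tcp_rot','wrist_force','torque','clock')},o['grip_width'])
E
```

```text
{'joints': array([-25.026,  44.266,  17.275, 105.461, -22.031,  33.419, -62.138]), 'position': array([ 0.561,  0.12 , -0.009]), 'tcp_rot': array([ 1.79939e+02, -1.30000e-01,  2.17000e+01]), 'wrist_force': array([-0.206,  0.766,  0.445]), 'torque': array([0.414, 0.099, 1.331]), 'clock': 7.25} 0.05593844192192343
```

>>> send_rows(targets=[[[0,0,0,0.06,45],[0,0,0,0.12,45],[0,0,0,0.12,45]]])

```text
clock: 7.62
position: [0.5641, 0.1211, -0.0094]
tcp_rot: [179.9, -0.5, 14.7]
wrist_force: [5.8, 1.5, -4.8]
grip_width: 0.0558
```

```bash
cat > st.py <<'E'
from h import *
o=robot.get_obs(); print({k:o[k].round(4).tolist() for k in('position','tcp_rot','wrist_force','torque')},o['grip_width'],o['clock'])
E
python3 st.py
```

```text
{'position': [0.5641, 0.1211, -0.0094], 'tcp_rot': [179.918, -0.5368, 14.7293], 'wrist_force': [5.7737, 1.5413, -4.7633], 'torque': [0.807, -1.0604, 0.898]} 0.05582241536293261 7.625
```

>>> send_rows(targets=[[[0,-3,0,0.06,45],[0,-3,0,0.12,45],[0,-3,0,0.18,45],[0,-3,0,0.18,45]]])

```text
clock: 8.12
position: [0.5699, 0.1207, -0.0093]
tcp_rot: [179.7, -1.3, 4.0]
wrist_force: [10.0, -4.4, -9.2]
grip_width: 0.0542
```

```bash
python3 st.py
```

```text
{'position': [0.5699, 0.1207, -0.0093], 'tcp_rot': [179.7348, -1.2643, 3.9875], 'wrist_force': [10.0096, -4.4457, -9.1855], 'torque': [-0.2617, -1.885, 0.4569]} 0.05417496122560868 8.125
```

>>> send_rows(targets=[[[0,0,0,0,93],[0,0,0,0,93],[-4,1,0,-0.17,93],[-8,1,0,-0.34,93],[-8,1,0,-0.5,93],[-8,1,0,-0.5,93]]])

```text
clock: 8.88
position: [0.5613, 0.1191, -0.0094]
tcp_rot: [179.2, -1.0, 32.4]
wrist_force: [-0.5, 0.4, 0.0]
grip_width: 0.093
```

```bash
python3 st.py; python3 - <<'E'
from h import *
w=robot.camera("wrist"); s=robot.camera("side")
cv2.imwrite("pics/v6.png",np.hstack([crop(w,188,140,133,100,3),crop(s,215,164,133,100,3)]))
E
```

```text
{'position': [0.5613, 0.1191, -0.0094], 'tcp_rot': [179.2441, -0.9625, 32.4174], 'wrist_force': [-0.4652, 0.4151, 0.0343], 'torque': [0.0261, 0.071, -0.0512]} 0.09302782249748155 8.875
```

View pics/v6.png

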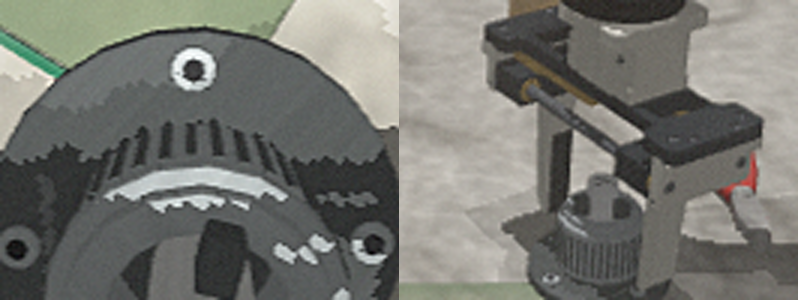

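>>> send_rows(targets=[[[0,0,0,0,45],[0,0,0,0,45],[0,0,0,0,45],[0,0,0,0,45],[0,0,0,0,45]]], grip_force=60)

```text
clock: 9.6
position: [0.5612, 0.1197, -0.0095]
tcp_rot: [179.3, -0.9, 32.5]
wrist_force: [0.2, 0.4, 0.1]
grip_width: 0.0551
```

>>> send_rows(targets=[[[0,0,0,0.05,45],[0,0,0,0.1,45],[0,0,0,0.1,45]]])

```text
clock: 9.98
position: [0.5612, 0.1197, -0.0095]
tcp_rot: [179.2, -0.9, 27.3]
wrist_force: [-0.1, -1.3, 0.4]
grip_width: 0.0551
```

```bash
python3 st.py
```

```text
{'position': [0.5612, 0.1197, -0.0095], 'tcp_rot': [179.2369, -0.9496, 27.2999], 'wrist_force': [-0.062, -1.3257, 0.4102], 'torque': [-0.1384, 0.3117, 2.5581]} 0.05511436360476535 9.975
```

>>> send_rows(targets=[[[0,0,0,0.06,45],[0,0,0,0.06,45]]])

```text
clock: 10.22
position: [0.5632, 0.1206, -0.0094]
tcp_rot: [179.3, -1.2, 23.6]
wrist_force: [4.0, 1.2, -3.9]
grip_width: 0.0556
```

```bash
python3 st.py
```

```text
{'position': [0.5632, 0.1206, -0.0094], 'tcp_rot': [179.2823, -1.2313, 23.6441], 'wrist_force': [3.974, 1.1747, -3.9216], 'torque': [0.8249, -0.6948, 1.4319]} 0.0556139844382225 10.225
```

>>> send_rows(targets=[[[0,0,0,0.06,45],[0,0,0,0.12,45],[0,0,0,0.12,45]]])

```text
clock: 10.6
position: [0.5668, 0.1216, -0.0092]
tcp_rot: [179.4, -1.7, 16.5]
wrist_force: [7.5, 1.0, -7.6]
grip_width: 0.0557
```

```bash
python3 st.py
```

```text
{'position': [0.5668, 0.1216, -0.0092], 'tcp_rot': [179.4005, -1.7261, 16.5143], 'wrist_force': [7.5298, 1.033, -7.5516], 'torque': [0.879, -1.2428, 1.3102]} 0.0557169634324509 10.6
```

The torque rises sharply (2.5 N m), then the fingers slip at the same angle in both grips. The first grip reached 1.19 rad before this, so the sleeve is at its hard stop. Opening and rising, then looking at the jaws and bar from the wrist.

>>> send_rows(targets=[[[0,0,0,0,93],[0,0,0,0,93],[0,0,0,0,93],[0,0,-50,0,93],[0,0,-100,0,93],[0,0,-135,0,93],[0,0,-135,0,93]]])

```text
clock: 11.48
position: [0.5642, 0.1217, 0.1287]
tcp_rot: [179.4, -2.1, 16.4]
wrist_force: [0.3, -0.4, -0.7]
grip_width: 0.0929
```

```bash
python3 st.py; python3 - <<'E'
from h import *
c=cam("wrist"); w=robot.camera("wrist"); cv2.imwrite("pics/w7.png",w)
P=robot.get_obs()['position']; print(c[1],proj(c,[.5627,.119,.072]))
x,y=(proj(c,[.5627,.119,.072]).round()-[45,40]).astype(int); print(x,y)
cv2.imwrite("pics/v7.png",crop(w,x,y,90,70,6))
# displacement to over the punch, tool axes
R=Ro.from_euler('xyz',robot.get_obs()['tcp_rot'],degrees=True).as_matrix()
print("tool shift",(R.T@(np.array([.568,-.228,.125])-P)*1e3).round(1))
E
```

```text
{'position': [0.5642, 0.1217, 0.1287], 'tcp_rot': [179.4185, -2.0731, 16.3923], 'wrist_force': [0.2643, -0.4238, -0.6537], 'torque': [0.0087, 0.0818, 0.0072]} 0.09294168777299937 11.475
[0.62408545 0.14042455 0.32975446] [254.6896791  196.73435407]
210 157
tool shift [-93.8 337.1   2. ]
```

View pics/v7.png

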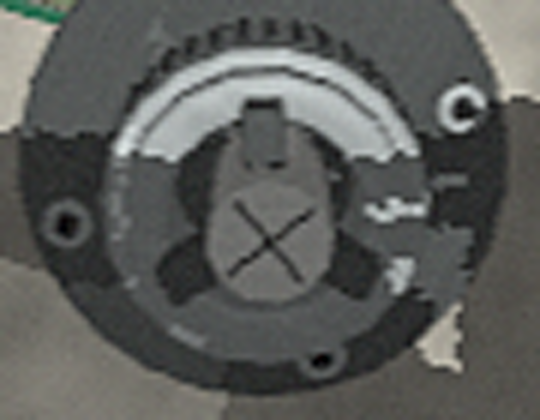

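The jaws touch the bar on three sides. The cross at crop (271,240), pixel (255.2,197), lies within 0.5 mm of (0.5627, 0.119). Now moving over to the punch.

>>> send_rows(targets=[[[-14,50,0,0,93],[-28,101,1,0,93],[-42,151,1,0,93],[-56,202,1,0,93],[-70,253,2,0,93],[-84,303,2,0,80],[-94,337,2,0,60],[-94,337,2,0,50]]])

```text
clock: 12.52
position: [0.5652, -0.2321, 0.1232]
tcp_rot: [179.4, -1.6, 16.0]
wrist_force: [0.1, 0.0, 0.1]
grip_width: 0.0671
```

>>> send_rows(targets=[[[0,0,0,0,50],[0,0,0,0,50]]])

```text
clock: 12.78
position: [0.5649, -0.23, 0.1223]
tcp_rot: [179.6, -1.5, 16.1]
wrist_force: [0.9, 0.6, -0.3]
grip_width: 0.0513
```

```bash
python3 st.py; python3 - <<'E'
from h import *
P=robot.get_obs()['position'];R=Ro.from_euler('xyz',robot.get_obs()['tcp_rot'],degrees=True).as_matrix()
c={n:cam(n) for n in("scene","side","wrist")}; ims={n:robot.camera(n) for n in c}
[cv2.imwrite(f"pics/{n}8.png",i) for n,i in ims.items()]
tip=P-.030*R[:,2]; print("tip",tip)
a=[]
for n in c:
    x,y=(proj(c[n],[.568,-.228,.115]).round()-[66,50]).astype(int); x,y=max(0,x),max(0,y); print(n,x,y)
    a.append(crop(ims[n],x,y,133,100,3))
a.append(np.zeros_like(a[0]))
cv2.imwrite("pics/v8.png",np.vstack([np.hstack(a[:2]),np.hstack(a[2:])]))
E
```

```text
{'position': [0.5649, -0.23, 0.1223], 'tcp_rot': [179.5702, -1.5477, 16.0695], 'wrist_force': [0.9258, 0.5713, -0.2802], 'torque': [0.0322, 0.1401, 0.0183]} 0.051331592464324116 12.775
tip [ 0.56408426 -0.23000025  0.15230301]
scene 272 190
side 203 88
wrist 185 155
```

View pics/v8.png

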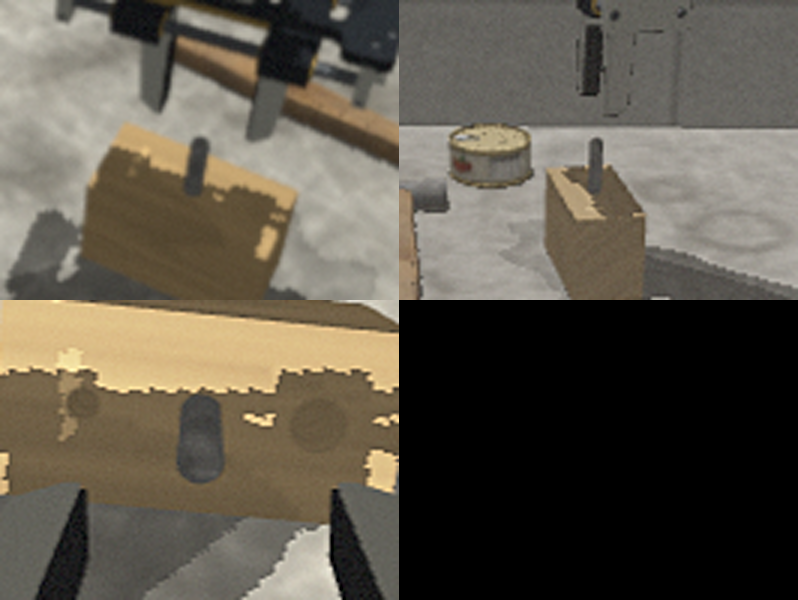

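In the wrist crop the punch head is at (201,462), pixel (252,209). The scene puts it near (338.3,238.7) and the side near (268.7,135.3). Triangulating with all three.

```bash
python3 - <<'E'
from h import *
P=robot.get_obs()['position'];R=Ro.from_euler('xyz',robot.get_obs()['tcp_rot'],degrees=True).as_matrix()
c={n:cam(n) for n in("scene","side","wrist")}
print(tri([ray(c['scene'],(338.8,238)),ray(c['side'],(268.7,135.3)),ray(c['wrist'],(252,209))]))
H=onz(c['wrist'],(252,209),.126); print(H)
B=onz(c['wrist'],(185+201/3,155+(415-300)/3),.078); print("base",B)
tgt=np.array([H[0],H[1],.088]); tip=P-.030*R[:,2]
print("tool shift for tips",(R.T@(tgt-tip)*1e3).round(1), "up 1m vec",R.T@[0,0,1])
E
```

```text
(array([ 0.56792078, -0.22885443,  0.12162962]), [np.float64(0.6393017132670682), np.float64(0.5470936332717953), np.float64(0.6478640794968632)])
[ 0.56891386 -0.22906964  0.126     ]
base [ 0.56871662 -0.22923653  0.078     ]
tool shift for tips [ 2.7 -0.8 65.2] up 1m vec [ 0.02827527  0.00886883 -0.99956083]
```

>>> send_rows(targets=[[[2,-0.5,30,0,50],[2,-0.5,55,0,50],[2,-0.5,66,0,50],[2,-0.5,66,0,50],[2,-0.5,66,0,50]]])

```text
clock: 13.55
position: [0.57, -0.23, 0.0582]
tcp_rot: [179.4, -1.7, 16.1]
wrist_force: [0.2, 0.4, 0.6]
grip_width: 0.0503
```

>>> send_rows(targets=[[[0,0,0,0,6],[0,0,0,0,6],[0,0,0,0,6],[0,0,0,0,6],[0,0,0,0,6],[0,0,0,0,6]]], grip_force=40)

```text
clock: 14.3
position: [0.5697, -0.228, 0.0581]
tcp_rot: [179.6, -1.7, 16.1]
wrist_force: [-1.5, 3.8, 1.9]
grip_width: 0.0114
```

```bash
python3 st.py
```

```text
{'position': [0.5697, -0.228, 0.0581], 'tcp_rot': [179.5942, -1.6905, 16.1377], 'wrist_force': [-1.5211, 3.8235, 1.9481], 'torque': [1.1079, 0.387, 0.0279]} 0.011374624196983369 14.3
```

>>> send_rows(targets=[[[0.6,0.15,-20,0,6],[1.2,0.3,-40,0,6],[1.8,0.45,-60,0,6],[2.5,0.6,-85,0,6],[3,0.7,-100,0,6],[3,0.7,-100,0,6]]])

```text
clock: 15.05
position: [0.5704, -0.2291, 0.1591]
tcp_rot: [179.5, -1.8, 16.1]
wrist_force: [-0.4, 0.3, -1.2]
grip_width: 0.011
```

```bash
python3 st.py;  python3 - <<'E'
from h import *
P=robot.get_obs()['position'];R=Ro.from_euler('xyz',robot.get_obs()['tcp_rot'],degrees=True).as_matrix()
print("tool shift",(R.T@(np.array([.5627,.119,.158])-P)*1e3).round(1))
w=robot.camera("wrist"); cv2.imwrite("pics/w9.png",w)
E
```

```text
{'position': [0.5704, -0.2291, 0.1591], 'tcp_rot': [179.4534, -1.7911, 16.1118], 'wrist_force': [-0.4244, 0.3218, -1.1967], 'torque': [0.0547, 0.1235, -0.0035]} 0.01103740111750167 15.05
tool shift [  89.1 -336.5    0.7]
```

>>> send_rows(targets=[[[14,-50,0,0,6],[27,-100,0,0,6],[40,-150,0,0,6],[53,-200,0,0,6],[66,-250,0,0,6],[80,-300,0,0,6],[89,-336.5,0,0,6],[89,-336.5,0,0,6]]])

```text
clock: 16.1
position: [0.5603, 0.1245, 0.1562]
tcp_rot: [179.7, -1.5, 16.6]
wrist_force: [0.3, 0.7, -1.6]
grip_width: 0.0109
```

>>> send_rows(targets=[[[0,0,0,0,6],[0,0,0,0,6]]])

```text
clock: 16.35
position: [0.5601, 0.123, 0.1556]
tcp_rot: [179.7, -1.5, 16.5]
wrist_force: [-0.6, 0.0, -1.4]
grip_width: 0.011
```

```bash
python3 st.py;  python3 - <<'E'
from h import *
P=robot.get_obs()['position'];R=Ro.from_euler('xyz',robot.get_obs()['tcp_rot'],degrees=True).as_matrix()
print("tool shift",(R.T@(np.array([.5627,.119,.137])-P)*1e3).round(1))
E
```

```text
{'position': [0.5601, 0.123, 0.1556], 'tcp_rot': [179.6592, -1.4638, 16.4565], 'wrist_force': [-0.6157, 0.0236, -1.4105], 'torque': [0.0589, 0.1049, -0.0268]} 0.011013611440128369 16.35
tool shift [ 0.9  4.5 18.7]
```

>>> send_rows(targets=[[[1.5,3.8,10,0,6],[1.5,3.8,19,0,6],[1.5,3.8,19,0,6],[1.5,3.8,19,0,6]]])

```text
clock: 16.85
position: [0.5632, 0.1198, 0.1366]
tcp_rot: [179.7, -1.5, 16.5]
wrist_force: [0.4, 0.3, -1.3]
grip_width: 0.0114
```

```bash
python3 st.py; python3 - <<'E'
from h import *
c={n:cam(n) for n in("scene","side","wrist")}; ims={n:robot.camera(n) for n in c}
[cv2.imwrite(f"pics/{n}10.png",i) for n,i in ims.items()]
a=[]
for n,s,off in(("scene",6,0),("side",6,0),("wrist",6,0)):
    x,y=(proj(c[n],[.5627,.119,.088]).round()-[33,25]).astype(int); print(n,x,y,"mark",proj(c[n],[.5627,.119,.072]).round(1))
    a.append(crop(ims[n],x,y,66,50,6))
x,y=(proj(c["side"],[.5627,.119,.13]).round()-[66,50]).astype(int); print(x,y)
a.append(cv2.resize(crop(ims["side"],x,y,133,100,3),(396,300)))
cv2.imwrite("pics/v10.png",np.vstack([np.hstack(a[:2]),np.hstack(a[2:])]))
E
```

```text
{'position': [0.5632, 0.1198, 0.1366], 'tcp_rot': [179.6581, -1.4646, 16.4524], 'wrist_force': [0.4268, 0.2584, -1.3206], 'torque': [0.0745, 0.1815, 0.0159]} 0.011413663987531924 16.85
scene 168 146 mark [201.3 176.6]
side 250 191 mark [282.6 223.5]
wrist 220 172 mark [253.2 192.4]
218 146
```

View pics/v10.png

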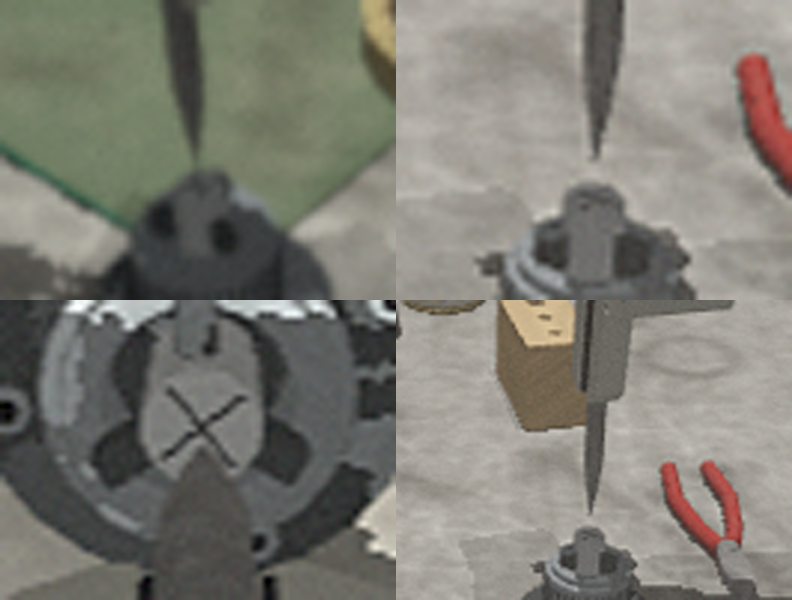

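Viewed pictures are now 12. The punch tip appears at scene (200.8,173.5), side (283.3,217.3) and wrist (254.2,196.7). The bar top is at side (283.2,223) and wrist (254.2,192.8).

```bash
python3 - <<'E'
from h import *
c={n:cam(n) for n in("scene","side","wrist")}
T=tri([ray(c['scene'],(200.8,173.5)),ray(c['side'],(283.3,217.3)),ray(c['wrist'],(254.2,196.7))]);print("tip",T)
T2=tri([ray(c['side'],(283.3,217.3)),ray(c['wrist'],(254.2,196.7))]);print("tip side+wrist",T2)
M=tri([ray(c['side'],(283.2,223)),ray(c['wrist'],(254.2,192.8))]);print("mark side+wrist",M, onz(c['wrist'],(254.2,192.8),.072))
R=Ro.from_euler('xyz',robot.get_obs()['tcp_rot'],degrees=True).as_matrix()
m=onz(c['wrist'],(254.2,192.8),.072)
for t in(T[0],T2[0]): print("shift",(R.T@(m-t)*1e3).round(2))
# tilt: vertical through tip, 26 mm up, vs seen axis
for n,a,b in(("scene",(168+181/6,146),(200.8,173.5)),("side",(250+(606-396)/6,191),(283.3,217.3))):
    v=proj(c[n],T[0]+[0,0,.03])-proj(c[n],T[0]); s=np.array(a)-b; print(n,np.degrees(np.arctan2(v[0],-v[1])-np.arctan2(s[0],-s[1])).round(2))
E
```

```text
tip (array([0.56165721, 0.11761897, 0.08395386]), [np.float64(0.713852222006145), np.float64(0.6938109177791425), np.float64(0.5257020162552994)])
tip side+wrist (array([0.56212933, 0.11809964, 0.08496425]), [np.float64(0.13156369957032285), np.float64(0.13156369957021757)])
mark side+wrist (array([0.56218778, 0.11815815, 0.07240033]), [np.float64(0.6185147590988558), np.float64(0.6185147590993075)]) [0.56272874 0.11815053 0.072     ]
shift [ 0.86 -0.28 11.98]
shift [ 0.25  0.04 12.98]
scene -1.08
side -0.44
```

The tip is aligned with the mark within about 0.5 mm and the gap is about 12 mm. Descending gently.

>>> send_rows(targets=[[[0.4,-0.1,4,0,6],[0.4,-0.1,8,0,6],[0.4,-0.1,10,0,6],[0.4,-0.1,10,0,6],[0.4,-0.1,10,0,6]]])

```text
clock: 17.62
position: [0.5641, 0.1202, 0.1271]
tcp_rot: [179.7, -1.5, 16.5]
wrist_force: [-0.1, -0.5, -0.9]
grip_width: 0.0114
```

```bash
python3 st.py; python3 - <<'E'
from h import *
c={n:cam(n) for n in("side","wrist")}
for n in c: cv2.imwrite(f"pics/{n}11.png",robot.camera(n))
R=Ro.from_euler('xyz',robot.get_obs()['tcp_rot'],degrees=True).as_matrix()
P=robot.get_obs()['position']; print("tip by offset", P+[-.0011,-.0017,-.0517])
E
```

```text
{'position': [0.5641, 0.1202, 0.1271], 'tcp_rot': [179.6536, -1.5147, 16.4689], 'wrist_force': [-0.1236, -0.5456, -0.9065], 'torque': [0.0622, 0.0868, -0.0422]} 0.011438977117771943 17.625
tip by offset [0.56295521 0.1185102  0.07542687]
```

>>> send_rows(targets=[[[0,0,1,0,6],[0,0,1,0,6],[0,0,1,0,6]]])

```text
clock: 18.1
position: [0.5641, 0.1202, 0.1261]
tcp_rot: [179.7, -1.5, 16.5]
wrist_force: [-0.0, 0.4, -0.9]
grip_width: 0.0111
```

>>> send_rows(targets=[[[0,0,1,0,6],[0,0,1,0,6],[0,0,1,0,6]]])

```text
clock: 18.48
position: [0.5641, 0.1202, 0.1251]
tcp_rot: [179.7, -1.5, 16.5]
wrist_force: [-0.4, 0.0, -0.1]
grip_width: 0.0114
```

>>> send_rows(targets=[[[0,0,1,0,6],[0,0,1,0,6],[0,0,1,0,6]]])

```text
clock: 18.85
position: [0.5641, 0.1202, 0.1241]
tcp_rot: [179.7, -1.5, 16.5]
wrist_force: [-1.3, -0.1, -1.0]
grip_width: 0.011
```

>>> send_rows(targets=[[[0,0,0.7,0,6],[0,0,0.7,0,6],[0,0,0.7,0,6]]])

```text
clock: 19.23
position: [0.5641, 0.1202, 0.1234]
tcp_rot: [179.7, -1.5, 16.5]
wrist_force: [-0.4, 0.8, -1.2]
grip_width: 0.0112
```

>>> send_rows(targets=[[[0,0,0.7,0,6],[0,0,0.7,0,6],[0,0,0.7,0,6]]])

```text
clock: 19.6
position: [0.5643, 0.1202, 0.1228]
tcp_rot: [179.7, -1.5, 16.5]
wrist_force: [-0.6, -0.4, -1.3]
grip_width: 0.0112
```

>>> send_rows(targets=[[[0,0,0.7,0,6],[0,0,0.7,0,6],[0,0,0.7,0,6]]])

```text
clock: 19.98
position: [0.5643, 0.1202, 0.1221]
tcp_rot: [179.7, -1.5, 16.5]
wrist_force: [-0.5, -0.3, 0.4]
grip_width: 0.0111
```

>>> send_rows(targets=[[[0,0,0.7,0,6],[0,0,0.7,0,6],[0,0,0.7,0,6]]])

```text
clock: 20.35
position: [0.5645, 0.1202, 0.1216]
tcp_rot: [179.7, -1.6, 16.5]
wrist_force: [0.4, -0.1, 2.6]
grip_width: 0.0113
```

```bash
python3 st.py; python3 - <<'E'
from h import *
c={n:cam(n) for n in("scene","side","wrist")}
for n in c: cv2.imwrite(f"pics/{n}12.png",robot.camera(n))
# numeric view of side: dark punch profile above bar: darkness per row, local contrast to the pale worktop
d=cv2.imread("pics/side12.png").max(2); 
for r in range(206,232): print(r,' '.join(f"{v:3d}" for v in d[r,272:296]))
E
```

```text
{'position': [0.5645, 0.1202, 0.1216], 'tcp_rot': [179.6517, -1.5555, 16.4693], 'wrist_force': [0.3778, -0.1246, 2.6246], 'torque': [0.0608, 0.1804, 0.0152]} 0.01129407363005641 20.35
206 168 165 167 166 163 156 154 160 104  83  87  86  88  78 109 154 162 165 171 175 176 176 176 173
207 175 170 170 169 165 166 161 163 106  78  85  95  85  79 123 151 158 161 165 171 174 174 174 175
208 178 174 176 171 171 167 167 170 111  84  90  93  90  82 128 155 157 158 159 168 173 176 183 176
209 173 166 169 168 165 167 168 170 123  91  79  91  88  83 146 158 154 157 158 161 169 173 175 176
210 171 170 173 168 165 163 162 167 121  93  82  89  82  94 149 151 150 155 154 156 160 163 166 170
211 174 174 174 173 169 168 168 173 125  89  87  82  85  97 150 157 150 151 153 152 157 153 157 160
212 178 178 176 174 173 169 167 176 139  94  87  78  80 133 161 161 159 154 151 151 153 157 158 151
213 170 170 175 168 165 162 163 166 137  91  83  78  69 137 165 165 165 159 158 153 153 151 152 150
214 163 166 164 164 164 161 162 162 131  89  83  85  71 158 166 164 162 159 157 151 147 149 148 151
215 169 177 173 
[... 983 characters left out ...]

225 179 179 178 182 188 156 111 105  93  78  98 105 104 108  92  94 157 183 180 175 168 168 165 168
226 165 186 193 196 201 146 109 103 105 108 110 110 112 109 104 100 159 187 180 176 169 165 167 170
227 165 194 168 145 121 101 102 108 112 110 108 111 108 108 109 101 116 157 180 177 172 171 174 175
228 138 121  99  85  71  82 104 110 114 107 110 111 115 110 112 111  90  98 125 139 176 189 186 184
229  97  94  92  87  89  75  89 111 111 108 110 111 107 107 111 111  87  82  86  88 114 130 124 175
230  97  73  91  94  96  64  74 104 114 110 108 113 116 114  93  74  62  71  65  83  83  88 100 180
231 108  58  66  69  67  63  78 105 112 109 108 108 114 112  84  65  63  65  57  67  78  81  93 123
```

Contact: about 3.6 N over the −1 N baseline. In the side image the tip ends at about (282.3,223.5) and the bar's top is centred at about (282.6,224). I'll check the wrist image the same way.

```bash
python3 - <<'E'
from h import *
c=cam("wrist"); p=proj(c,[.5627,.1186,.072]); print(p)
d=cv2.imread("pics/wrist12.png").max(2); x,y=p.round().astype(int)
print("cols from",x-15)
for r in range(y-15,y+18): print(r,' '.join(f"{v:3d}" for v in d[r,x-15:x+16]))
E
```

```text
[253.7181336  198.06797258]
cols from 239
183  83  52  55  53  51  60  89 115 114 101  56  43  74 109  93  39  52  89 111 108 113 113 105  67  49  51  53  75  97  92  94
184  53  50  55  49  50  71 108 115 115 101  51  44  46  50  43  51  53  85 112 113 109 113 116  96  45  52  49  52  78 100  95
185  52  53  49  55  55  69 105 111 117 102  65  37  55  66  56  37  54  97 115 112 111 108 117 106  69  42  51  47  71  97  98
186  44  56  52  49  54  80 115 111 111 113 108 103 116 117 123 117 114 114 108 107 110 112 108 111  88  48  46  49  53  81 105
187  55  52  57  52  56  91 118 106 110 113 113 109 111 110 109 109 111 108 110 109 112 109 110 106  86  46  52  56  44  67 100
188  55  52  51  55  52  90 113 111 111 106 106 110 121 127 126 118 119 115 109 109 110 113 110 115 102  40  50  55  50  72  88
189  57  54  60  50  64  96 111 111 106 117 125 132 127 128 127 129 127 127 129 123 107 106 107 113  98  43  50  55  58  74  93
190  51  54  54  52  73 107 112 113 136 135 130 130 134 131 130 124 133 128 128 132 128 113 111 112 105  59  43  50  62  80  90
191  57  51  54  47  74 105 114 12
[... 2465 characters left out ...]
  81  77  72  82  77  80  79  98 101  97  96  92  97  94  91
211  94  93  97  93  96  94  96  81  82  80  81  80  79  75  79  80  79  85  81  75  80  78  76  90  99 101  97  98  94  92  95
212  89  98  95  93  93  94  95  83  78  76  80  74  76  77  69  76  78  76  84  76  83  82  77  87  96  95  96  94  94  97  99
213  88  86  94  93  91  96  93  82  77  79  73  77  79  72  78  73  78  74  72  79  81  81  88  89 101  94  92  99  92  92  84
214 134 108  93  91  94  96  88  77  73  69  80  78  75  80  80  81  79  78  76  77  71  78  80  81 100  99  96  92  86  60  42
215 104 114  92  90  95  89  91  72  65  74  76  75  87  86  88  80  77  75  73  76  76  74  82  90 100  92  94  83  57  58  59
```

The cross lines meet at about (253.2,198.1) in the wrist image and the punch's apex is at about (253.5,197.5), so it is on the mark within about 0.6 mm. I'll press slightly more and let it settle.

>>> send_rows(targets=[[[0,0,0.7,0,6],[0,0,0.7,0,6],[0,0,0.7,0,6],[0,0,0.7,0,6],[0,0,0.7,0,6],[0,0,0.7,0,6]]])

```text
clock: 21.25
position: [0.5646, 0.1202, 0.1209]
tcp_rot: [179.6, -1.6, 16.5]
wrist_force: [-0.4, -0.1, 3.1]
grip_width: 0.0112
```

```bash
python3 st.py; python3 - <<'E'
from h import *
f=[]
for i in range(5): robot.camera("side"); f.append(robot.get_obs()['wrist_force'].round(1).tolist())
print(f, robot.get_obs()['position'])
c=cam("wrist"); w=robot.camera("wrist"); p=proj(c,[.5627,.1186,.072]); print(p)
d=w.max(2)
print("cols from 246")
for r in range(194,202): print(r,' '.join(f"{v:3d}" for v in d[r,246:262]))
E
```

```text
{'position': [0.5646, 0.1202, 0.1209], 'tcp_rot': [179.6493, -1.5633, 16.4692], 'wrist_force': [-0.4142, -0.1199, 3.0767], 'torque': [0.0384, 0.191, -0.0601]} 0.011203815934972203 21.25
[[0.9, -0.6, 3.5], [-0.2, -0.3, 3.8], [-1.1, 0.4, 2.9], [0.3, -0.0, 3.5], [-0.0, -0.6, 2.6]] [0.56453489 0.12023426 0.12086947]
[253.70033583 198.34368343]
cols from 246
194 131 130 117  52  85 130 129 128 123 127 133 133 115  66  95 131
195 126 124 126 111  65  98 132 128 127 130 115  47  26  93 128 127
196 121 126 130 127 110  63  82 112 123 113  53  82 135 133 129 127
197 122 123 127 127 131 105  53  63  61  64 103 132 131 126 126 125
198 124 125 123 130 135 122  88  76  76  87 117 134 127 125 128 127
199 126 123 124 128 116  82  75  84  79  79  82 111 124 125 123 124
200 123 122 126 121 105  80  84  82  82  80  77  96 132 124 127 127
201 132 131 125  93  76  83  86  90  81  82  72  87 111 130 126 126
```

The force is steady at about 3.3 N reading, roughly 4.3 N net, and the tip is still on the cross. Handing in.

```bash
python3 -c "
from workcell import robot
print(robot.close_job())"
```

```text
the job is handed in; nothing more can be done
None
```

The chuck is tightened to its stop, and I handed the job in at about 21.6 s with the punch still held on the bar's cross, pressing lightly.

- **Sleeve:** I turned it about 1.19 rad clockwise, until the torque rose sharply. A fresh grip reached 2.5 N m and then slipped without further turning, which I take as the hard stop. The picture shows the three jaws touching the bar.
- **Punch:** The last wrist image puts its point within about 0.6 mm of the cross. It leaned about 1° by the pictures just before the last descent. The gripper itself read about 1.6° off vertical.
- **Force:** The reading held at 2.6–3.8 N, or about 4 N net after the roughly −1 N offset while holding the punch.

**Problems and disagreements:**
- **Finger height:** The finger ends sat about 30 mm higher than the reported TCP. My first grip therefore closed lightly (about 6 N) on the nose and jaws instead of the sleeve. I measured the offset, corrected for it and gripped the sleeve properly; the bar had not moved.
- **Stop not measured:** The sleeve's angle is inferred from the torque and turn, because I could not read it directly.
- **Last press:** Moving down the last 0.7 mm raised the force by less than 1 N, so the punch may have slid slightly in the grip. The point stayed on the cross and the force was steady.

The arm never touched the pliers, the tape roll or the hammer.

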